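# Line up the bottles and the measuring cylinder by height

## Robot

A 6-joint arm with a two-finger parallel gripper is mounted at the origin on a cart in front of the work surface, level with it; the furniture and walls round the work are solid. World frame = base frame: x ahead of the robot, y to its left, z up, the work surface at z = 0. Lengths are in m, angles in rad, forces in N, time in s.
With the tool pointing down it reaches from about 0.35 to 0.975 m from the base axis. Payload 4.9 kg.
Tool frame: the origin (TCP) lies between the finger pads; the fingertips stand 17 mm ahead of it and the grasp point (between the pads) lies 2 mm behind it; z points along the fingers, y is the direction in which the jaws open and shut (so a half turn about z gives the same grasp; the last joint's range is limited). The gripper opens to 85 mm and grips with 20 to 120 N. Pads are 22 mm wide; open, the fingers measure 114 mm over their backs; the gripper's body (76 mm by 85 mm) begins 54 mm behind the grasp point. The pads swing forward as they close: fully open they stand 13 mm farther back than shut.
Start: joints at [1.059, 0.053, 1.613, -0, 1.476, -0.119], TCP at [0.239, 0.577, 0.248] pointing down, gripper open.
Joint ranges: [-3.01, 3.01], [-1.01, 2.22], [0.06, 2.58], [-1.02, 4.17], [0.09, 2.62], [-3.14, 3.14]. Speed limits (rad/s): [2.57, 2.57, 3.14, 3.14, 3.14, 3.14].

## Interface

Orientations are given as a unit quaternion [w, x, y, z].
In Python, from plant import state, grab_frame, camera_model, job_done, find_in, silhouettes, landmark_of gives the robot as it stands.
- The arm moves only by the shell command python3 -m crank 'ROWS'. ROWS is JSON, a list of rows, each an object with "angular": the turn, a rotation vector about the tool's x, y, z each as a share of 5 degrees, from -1 to 1, a list of three; "delta_pos": the shift along the tool's x, y, z each as a share of 3 cm, from -1 to 1, a list of three; "gripper": the opening, from 0 (shut) to 1 (fully open). In form: [{"angular": [ax, ay, az], "delta_pos": [tx, ty, tz], "gripper": gripper}, ...]. A call has 1 to 12 rows; each row shifts and turns the commanded pose from where the row before left it, along the tool's axes as they then stand; what a row does not reach is not made up. A row lasts 1/8 s, in which the tool goes at most 62.5 mm and 10.7 degrees, less where a joint would pass 70% of its speed; a pose out of reach is approached as far as the arm can. A call with a number of a shift or a turn outside -1 to 1 is refused whole. A call with a gripper value outside its range is refused whole. The fingers move at their own pace and stop on an object; the grip force is fixed at half the most. Time passes only in rows, so rows that do not move let the fingers close. It gives the time, the measured TCP pose, the force and the opening at its end, in the units of the state.
- state(): the state, without advancing time (a new reading comes with each control period).
- grab_frame(name): name is "scene" or "top"; returns the picture (384x512x3 uint8, red, green, blue); there is no depth.
- camera_model(name): a dict with "camera_matrix" (3x3 intrinsics, pixels), "rvec" (rotation vector, rad) and "tvec" (3), from world to camera coordinates, as OpenCV has them. Camera axes: x right, y down, z forward; pixel columns grow to the right and rows downward; lengths in m; the calibration is good to about 2 mm. A picture is of the moment at which its call begins. camera_model takes no time and is no camera call.
- job_done(): hands the job in, once; it reports no verdict.
Trained networks look in the newest picture that a camera, given by its name, has taken for a name from the list of things; names that differ only in an ending like _2 or _b are one class to them, and where a whole thing is asked for, a point or a joint stands for the part that bears it (a point fixed in the world has none). Each returns a list of dicts, best first, with "conf" (0 to 1); they miss things now and then, are a little off and sometimes report something else, mostly with a low value. They report only what shows in the picture. A call takes as long as a camera call.
- find_in(camera, target): "bbox" ([left, top, right, bottom] in pixels, round what is visible of it).
- silhouettes(camera, target): "mask" (384x512 bool, what is visible of it) and "bbox" ([left, top, right, bottom] in pixels, round what is visible of it).
- landmark_of(camera, target): "pixel" ([column, row] in pixels: a listed point, or the origin of a listed thing).
The state is a dict: "time": time; "joint_pos": joint angles; "joint_vel": joint speeds; "joint_efforts": joint torques, N m; "tool_pos": TCP position; "tool_rot": TCP orientation; "contact_force": force on the tool from outside, world axes, zero at the start; "ft_torque": the same for the moment, N m; "gripper_width": opening from 0.0 (shut) to 1.0 (fully open).
Only numpy, scipy, OpenCV 4.12 (cv2) and the standard library are available. Lean on these libraries where they do the work, as an engineer would, in place of code of your own. Each camera call takes 0.05 s, during which the arm holds its last target.

## Task

Stand the three capped bottles and the measuring cylinder on the four round pads, one in the middle of each pad, in order of height, rising from the low end of the row to the tallest on the pad next to the tall post. Keep them upright, set them down without dropping them, and leave the conical flask where it stands.

Things in the scene. Friction and masses are not known exactly. Their poses are not given: they have to be found in the camera images.
- dropper_bottle: The small brown bottle with a black cap, the shortest of the four: 28 mm across, 67 mm tall; straight round body up to 45 mm, cap 19 mm across from 55 mm to the top. Loose, upright. Origin: centre of the underside, z up. Grip it round the body.
- white_bottle: The white plastic bottle with a yellow screw cap, second shortest: 44 mm across, 99 mm tall, straight round body up to 66 mm, cap 31 mm across from 83 mm to the top. Loose, upright. Origin: centre of the underside, z up. Grip it round the body.
- brown_bottle: The large brown bottle with a black screw cap, second tallest: 60 mm across, 129 mm tall, cap 41 mm across from 108 mm to the top; straight round body up to 86 mm. Loose, upright. Origin: centre of the underside, z up. Grip it round the body.
- cylinder: The clear measuring cylinder with a six-sided blue foot, the tallest: 191 mm tall, tube 30 mm across from 15 mm above the underside to the top, foot 54 x 62 mm and 7 mm thick. Loose, upright. Origin: centre of the underside, z up. Grip it round the tube, near the top.
- flask: A clear conical flask, 63 mm across at the foot, 102 mm tall; a bystander that stands among the things and must stay where it is. Loose, upright. Origin: centre of the underside, z up. 
- pad_1: Round grey pad, 76 mm across, number 1 of four counted from the left (+y) end of the row; the pads lie 90 mm apart in a straight row on a fixed white board (100 x 470 x 6 mm) whose place and direction vary (row within about 0.15 rad of the y axis). Fixed. Origin: centre of the pad's underside; the pad is 2 mm thick, its top lies 8 mm above the worktop. The same for every pad but for its number.
- pad_2: Round grey pad, 76 mm across, number 2 of four counted from the left (+y) end of the row; the pads lie 90 mm apart in a straight row on a fixed white board (100 x 470 x 6 mm) whose place and direction vary (row within about 0.15 rad of the y axis). Fixed. Origin: centre of the pad's underside; the pad is 2 mm thick, its top lies 8 mm above the worktop. The same for every pad but for its number.
- pad_3: Round grey pad, 76 mm across, number 3 of four counted from the left (+y) end of the row; the pads lie 90 mm apart in a straight row on a fixed white board (100 x 470 x 6 mm) whose place and direction vary (row within about 0.15 rad of the y axis). Fixed. Origin: centre of the pad's underside; the pad is 2 mm thick, its top lies 8 mm above the worktop. The same for every pad but for its number.
- pad_4: Round grey pad, 76 mm across, number 4 of four counted from the left (+y) end of the row; the pads lie 90 mm apart in a straight row on a fixed white board (100 x 470 x 6 mm) whose place and direction vary (row within about 0.15 rad of the y axis). Fixed. Origin: centre of the pad's underside; the pad is 2 mm thick, its top lies 8 mm above the worktop. The same for every pad but for its number.
- tall_post: Steel rod 12 mm thick with a black ball on top (22 mm), on a round dark foot 42 mm across, 100 mm tall in all. Fixed on the white board 70 mm beyond the centre of pad_1 or of pad_4 (it varies); it marks the tall end. At the other end is only a low flat disc, 42 mm across and 12 mm high. Origin: centre of its underside, 6 mm above the worktop.

How it is judged:
At the end, for the whole second after the job is handed in: All four stand upright, released and at rest, within 15 mm of their pad centres, rising away from the low end: dropper bottle, white bottle, large brown bottle, measuring cylinder (beside the tall post). The conical flask is within 3 cm of where it was (((horizontal distance between tall_post and pad_1 below 0.14 m and horizontal distance between cylinder and pad_1 below 0.015 m and horizontal distance between brown_bottle and pad_2 below 0.015 m and horizontal distance between white_bottle and pad_3 below 0.015 m and horizontal distance between dropper_bottle and pad_4 below 0.015 m) or (not (horizontal distance between tall_post and pad_1 below 0.14 m) and horizontal distance between dropper_bottle and pad_1 below 0.015 m and horizontal distance between white_bottle and pad_2 below 0.015 m and horizontal distance between brown_bottle and pad_3 below 0.015 m and horizontal distance between cylinder and pad_4 below 0.015 m)) and height (world z) of dropper_bottle between 0.004 and 0.014 m and angle between each of dropper_bottle, white_bottle, brown_bottle, cylinder's own z axis and vertical below 0.15 rad and linear speed of each of dropper_bottle, white_bottle, brown_bottle, cylinder below 0.02 m/s and contact force between each of dropper_bottle, white_bottle, brown_bottle, cylinder and the fingers below 0.1 N and height (world z) of white_bottle between 0.004 and 0.014 m and height (world z) of brown_bottle between 0.004 and 0.014 m and height (world z) of cylinder between 0.004 and 0.014 m and distance of flask from where it was at the start of the episode below 0.03 m and angle between flask's own z axis and vertical below 0.2 rad); the robot touches nothing.
It fails at once if one of the four is tipped over (angle between any of dropper_bottle, white_bottle, brown_bottle, cylinder's own z axis and vertical above 0.7 rad).
It fails at once if one of the four is dropped from more than about 3 cm ((contact force between dropper_bottle and the fingers below 0.05 N and linear speed of dropper_bottle above 0.8 m/s) or (contact force between white_bottle and the fingers below 0.05 N and linear speed of white_bottle above 0.8 m/s) or (contact force between brown_bottle and the fingers below 0.05 N and linear speed of brown_bottle above 0.8 m/s) or (contact force between cylinder and the fingers below 0.05 N and linear speed of cylinder above 0.8 m/s)).
It fails at once if the conical flask is moved by more than 3 cm or knocked over (distance of flask from where it was at the start of the episode above 0.03 m or angle between flask's own z axis and vertical above 0.5 rad).
It also fails if it takes over 106 s, if anything falls off the work surface, if the arm or the gripper's body presses on something with over 40 N, if the wrist force passes 120 N, or if a joint passes its speed limit or range.

## Working session

There is one attempt and no reset: what is moved stays moved. The work goes in short steps, Python scripts to look and compute and a shell command to move; the robot and the scene stay as the last step left them, time stands still between calls to the robot, and variables do not carry over. Pictures are saved under pics/ and viewed, and the job is handed in when it is done.

```bash
mkdir -p pics; ls
python3 - <<'E'
from plant import *
import cv2
s=state();print(s)
for n in("scene","top"):
    f=grab_frame(n);cv2.imwrite(f"pics/{n}0.png",f[:,:,::-1]);c=camera_model(n);print(n,c)
E
```

```text
pics
{'time': 0.0, 'joint_pos': array([ 1.05901578e+00,  5.33064609e-02,  1.61431431e+00,  2.45607879e-05,
        1.47599041e+00, -1.18995528e-01]), 'joint_vel': array([-0.00136122, -0.00017264, -0.00041583,  0.00045526,  0.00016566,
       -0.00126672]), 'joint_efforts': array([-2.21793540e-03, -3.93666101e+01, -3.70184398e+01, -2.65634244e-04,
        6.73033472e-03, -2.60067935e-06]), 'tool_pos': array([0.23892491, 0.57688636, 0.2470821 ]), 'tool_rot': array([-3.24679794e-04,  1.95133520e-01,  9.80776167e-01, -9.55690546e-04]), 'contact_force': array([ 0.16293909, -0.46031889,  0.18672389]), 'ft_torque': array([-0.01798244,  0.04129022,  0.02716762]), 'gripper_width': 1.0001580334707676}
scene {'camera_matrix': array([[356.23096762,   0.        , 259.04439232],
       [  0.        , 356.23096762, 200.83205351],
       [  0.        ,   0.        ,   1.        ]]), 'rvec': array([ 1.8780388 , -0.98189748,  0.57654546]), 'tvec': array([-0.32523192,  0.24447546,  0.53625708])}
top {'camera_matrix': array([[460.85356148,   0.        , 254.28875007],
       [  0.        , 460.85356148, 190.34526479],
       [  0.        ,   0.        ,   1.        ]]), 'rvec': array([ 2.14594278, -2.15140147,  0.16827391]), 'tvec': array([-0.00354118,  0.53988304,  1.29689857])}
```

View pics/scene0.png

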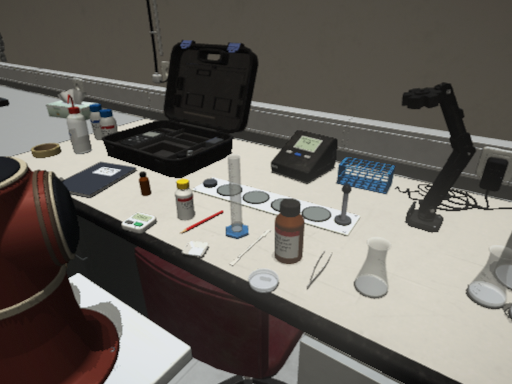

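View pics/top0.png

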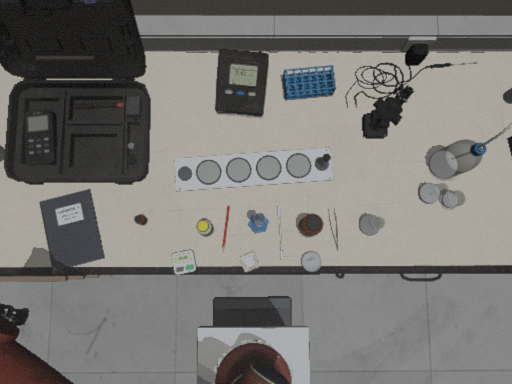

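```bash
cat > h.py <<'E'
import numpy as np, cv2
from plant import *
def cam(n):
    c=camera_model(n);R=cv2.Rodrigues(np.array(c["rvec"]))[0];return np.array(c["camera_matrix"]),R,np.array(c["tvec"])
def ray(n,p,z):
    K,R,t=cam(n);d=R.T@np.linalg.inv(K)@np.array([p[0],p[1],1.]);o=-R.T@t
    return o+d*(z-o[2])/d[2]
def proj(n,P):
    c=camera_model(n);return cv2.projectPoints(np.array(P,float).reshape(-1,3),np.array(c["rvec"]),np.array(c["tvec"]),np.array(c["camera_matrix"]),None)[0].reshape(-1,2)
E
python3 - <<'E'
from h import *
np.set_printoptions(precision=4,suppress=True)
for n in("top","scene"):
    K,R,t=cam(n);print(n,"cam at",-R.T@t)
    for o,z in (("dropper_bottle",0),("white_bottle",0),("brown_bottle",0),("cylinder",0),("flask",0),("pad_1",.006),("tall_post",.006)):
        for r in landmark_of(n,o)[:5]:
            print(n,o,round(r["conf"],2),np.round(r["pixel"],1),ray(n,r["pixel"],z)[:2])
print(state()["time"])
E
```

```text
top cam at [0.3432 0.0069 1.3622]
top dropper_bottle 0.57 [143.6 221.4] [0.4537 0.3219]
top white_bottle 0.63 [320.6 161.6] [ 0.6332 -0.2058]
top white_bottle 0.5 [208.1 228.7] [0.4317 0.1313]
top brown_bottle 0.66 [309.2 228. ] [ 0.433  -0.1672]
top brown_bottle 0.53 [206.6 226.4] [0.4385 0.1358]
top cylinder 0.76 [261.  220.1] [ 0.4567 -0.0249]
top cylinder 0.15 [144.1 221.5] [0.4534 0.3204]
top flask 0.72 [371.9 223.2] [ 0.4467 -0.3535]
top pad_1 0.9 [210.9 174.1] [0.5943 0.1243]
top pad_1 0.84 [298.8 165. ] [ 0.6216 -0.1391]
top pad_1 0.67 [238.5 168.9] [0.61   0.0419]
top pad_1 0.67 [266.5 167.1] [ 0.6153 -0.0421]
top pad_1 0.63 [207.8 224.7] [0.4431 0.1318]
top tall_post 0.74 [318.5 163.4] [ 0.6264 -0.1984]
top tall_post 0.36 [213.7 170.1] [0.6064 0.1161]
scene cam at [-0.1024 -0.4727  0.4682]
scene dropper_bottle 0.55 [146.7 193.7] [0.4567 0.3178]
scene white_bottle 0.85 [187.8 217.8] [0.4274 0.1236]
scene white_bottle 0.66 [257.7 197. ] [0.6203 0.0421]
scene brown_bottle 0.63 [288. 256.] [ 0.4354 -0.1679]
scene cylinder 0.75 [233.8 233.9] [ 0.4362 -0.0188]
scene flask 0.61 [369.7 287.7] [ 0.4388 -0.3461]
scene pad_1 0.8 [256.4 195.4] [0.6168 0.0441]
scene pad_1 0.64 [314.2 215.7] [ 0.6088 -0.1406]
scene pad_1 0.5 [227.7 191.3] [0.5911 0.1269]
scene pad_1 0.45 [285.8 205.3] [ 0.6145 -0.0535]
scene tall_post 0.83 [342.2 219.8] [ 0.6301 -0.2068]
0.8
```

```bash
cat > fit.py <<'E'
from h import *
from scipy.optimize import minimize
# stacks of (r,z0)->(r,z1) frusta
M={"dropper_bottle":[(14,0,14,45),(14,45,9.5,55),(9.5,55,9.5,67)],
"white_bottle":[(22,0,22,66),(22,66,15.5,83),(15.5,83,15.5,99)],
"brown_bottle":[(30,0,30,86),(30,86,20.5,108),(20.5,108,20.5,129)],
"cylinder":[(29,0,29,7),(15,7,15,191)],
"flask":[(31.5,0,31.5,4),(31.5,4,13,75),(13,75,15,102)]}
a=np.linspace(0,2*np.pi,40)
def render(n,o,x,y,z=0,S=4):
    im=np.zeros((384*S,512*S),np.uint8)
    for r0,z0,r1,z1 in M[o]:
        P=np.vstack([np.c_[x+r*.001*np.cos(a),y+r*.001*np.sin(a),0*a+z+zz*.001] for r,zz in((r0,z0),(r1,z1))])
        p=(proj(n,P)+.5)*S
        cv2.fillConvexPoly(im,cv2.convexHull(p.astype(np.float32)).astype(np.int32),255)
    return cv2.resize(im,(512,384),interpolation=cv2.INTER_AREA)/255.
def fit(n,o,g,mask,z=0):
    m=mask.astype(float)
    def c(v):
        r=render(n,o,v[0]/100,v[1]/100,z);return 1-np.minimum(r,m).sum()/np.maximum(r,m).sum()
    b=minimize(c,np.array(g)*100,method="Nelder-Mead",options=dict(initial_simplex=np.array(g)*100+np.array([[0,0],[1,0],[0,1]]),xatol=.01,fatol=1e-4))
    return b.x/100,1-b.fun
def best(n,o,g,z=0):
    q=proj(n,[g[0],g[1],z+.03])[0]
    out=[]
    for r in silhouettes(n,o):
        b=r["bbox"]
        if b[0]-6<q[0]<b[2]+6 and b[1]-10<q[1]<b[3]+10: out.append(r)
    return out[0] if out else None
E
python3 - <<'E'
from fit import *
np.set_printoptions(precision=4,suppress=True)
G={"dropper_bottle":(.455,.32),"white_bottle":(.43,.128),"brown_bottle":(.434,-.168),"cylinder":(.445,-.022),"flask":(.443,-.35)}
for n in("top","scene"):
    grab_frame(n)
    for o,g in G.items():
        r=best(n,o,g)
        if r is None: print(n,o,"none");continue
        print(n,o,round(r["conf"],2),np.round(r["bbox"]),*fit(n,o,g,r["mask"]))
f=grab_frame("top");cv2.imwrite("pics/topz.png",cv2.resize(f[135:250,125:395,::-1],None,fx=2.9,fy=2.9,interpolation=cv2.INTER_CUBIC))
f=grab_frame("scene");cv2.imwrite("pics/scz.png",cv2.resize(f[140:310,130:400,::-1],None,fx=2.9,fy=2.9,interpolation=cv2.INTER_CUBIC))
E
```

```text
top dropper_bottle none
top white_bottle 0.79 [200. 216. 216. 235.] [0.4311 0.1367] 0.9334744335946896
top brown_bottle 0.78 [300. 215. 323. 238.] [ 0.4379 -0.1647] 0.8889554869986779
top cylinder 0.63 [250. 208. 269. 232.] [ 0.4483 -0.0163] 0.914679095427199
top flask 0.85 [362. 211. 387. 237.] [ 0.443  -0.3467] 0.8838897931302023
scene dropper_bottle 0.56 [142. 169. 151. 196.] [0.4585 0.3216] 0.8659073601960071
scene white_bottle 0.83 [174. 181. 194. 218.] [0.4337 0.1345] 0.9105737424432533
scene brown_bottle 0.97 [273. 198. 305. 265.] [ 0.4395 -0.1659] 0.9626757895461902
scene cylinder 0.71 [222. 153. 248. 239.] [ 0.4506 -0.0162] 0.9029374832238578
scene flask 0.82 [353. 237. 387. 298.] [ 0.4495 -0.345 ] 0.9213808734078637
```

View pics/topz.png

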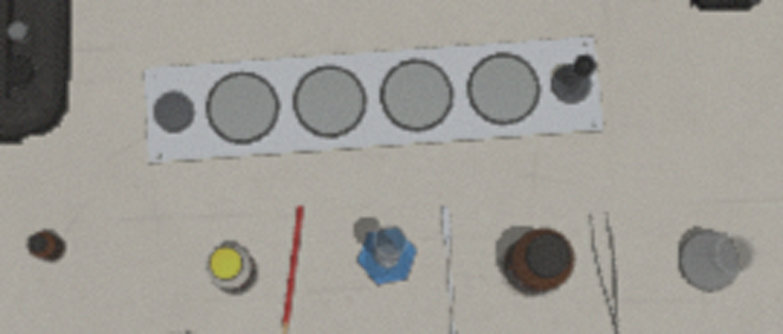

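View pics/scz.png

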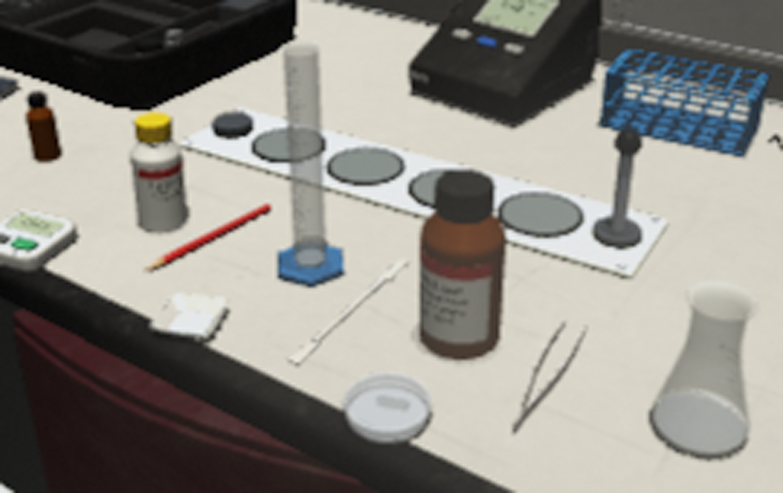

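Run:
```python
from fit import *
np.set_printoptions(precision=4,suppress=True)
Z=6;x0,y0=150,130
f=grab_frame("top");print(state()["time"])
c=cv2.resize(f[y0:205,x0:345],None,fx=Z,fy=Z,interpolation=cv2.INTER_CUBIC)
g=cv2.GaussianBlur(cv2.cvtColor(c,cv2.COLOR_RGB2GRAY),(9,9),0)
C=cv2.HoughCircles(g,cv2.HOUGH_GRADIENT,1,60*2,param1=60,param2=15,minRadius=66,maxRadius=86)[0]
P=[]
for u,v,r in sorted(C.tolist()):
    p=[(u+.5)/Z-.5+x0,(v+.5)/Z-.5+y0];w=ray("top",p,.008);print(np.round(p,1),round(r/Z,1),w)
    P.append(w[:2])
G=dict(dropper_bottle=(.4585,.3216),white_bottle=(.4324,.1356),brown_bottle=(.4387,-.1653),cylinder=(.4495,-.0163),flask=(.446,-.346))
# overlay of estimates
pads=[np.array([.6,.13])]
P4=[p for p in P if -.2<p[1]<.17]
if len(P4)==4:
    P4=np.array(P4);k=np.array([-1.5,-.5,.5,1.5])*.09
    m=P4.mean(0);d=(k[:,None]*P4).sum(0);d/=np.linalg.norm(d);pads=m+k[:,None]*d;print("pads",pads,"res",P4-pads,"ang",np.arctan2(d[0],-d[1]))
for n,(a0,b0,a1,b1) in dict(top=(125,135,395,250),scene=(130,140,400,310)).items():
    f=grab_frame(n);im=cv2.resize(f[b0:b1,a0:a1,::-1],None,fx=2.9,fy=2.9,interpolation=cv2.INTER_CUBIC)
    def dr(p,col):cv2.polylines(im,[np.int32((p-[a0,b0]+.5)*2.9)],True,col,1)
    for o,(x,y) in G.items():
        for r0,z0,r1,z1 in M[o]:
            for r,zz in((r0,z0),(r1,z1)): dr(proj(n,np.c_[x+r*.001*np.cos(a),y+r*.001*np.sin(a),0*a+zz*.001]),(0,255,0))
    for p in pads: dr(proj(n,np.c_[p[0]+.038*np.cos(a),p[1]+.038*np.sin(a),0*a+.008]),(0,0,255))
    cv2.imwrite(f"pics/ov_{n}.png",im)
```

```text
1.55
[208.2 171.7] 12.7 [0.6013 0.1324 0.008 ]
[238.2 169.5] 12.6 [0.6077 0.0428 0.008 ]
[268.2 167.3] 12.7 [ 0.6142 -0.047   0.008 ]
[298.2 165. ] 12.8 [ 0.6212 -0.137   0.008 ]
pads [[ 0.6012  0.1324]
 [ 0.6078  0.0427]
 [ 0.6144 -0.0471]
 [ 0.621  -0.1368]] res [[ 0.0001 -0.0001]
 [-0.0001  0.0001]
 [-0.0002  0.0001]
 [ 0.0002 -0.0002]] ang 0.07359247765722683
```

View pics/ov_top.png

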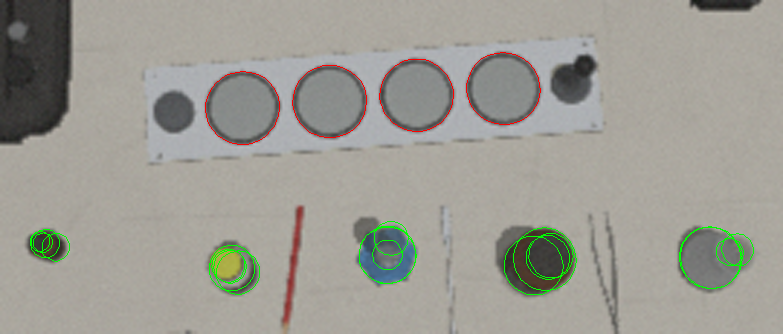

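View pics/ov_scene.png

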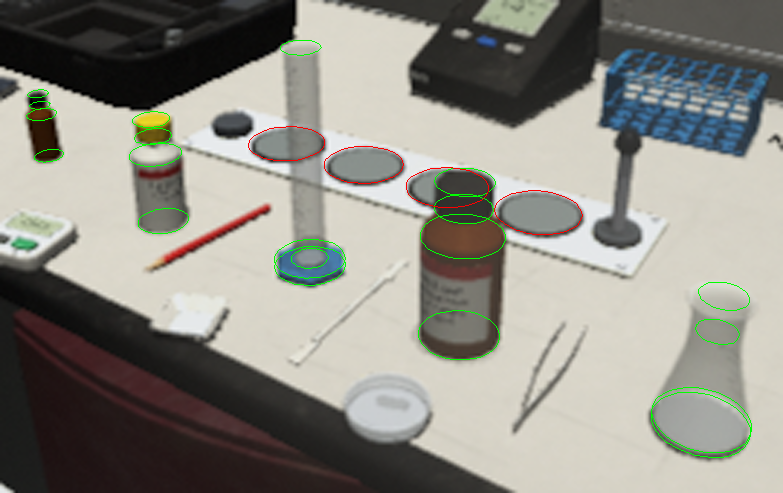

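```bash
python3 -c "
from h import *
for p in((150,183),(150,100),(10,183)): print(p,ray('top',p,0)[:2],ray('top',p,.08)[:2])
for p in((188,171),(105,152)): print(p,ray('scene',p,0)[:2])
"
python3 -m crank '[{"angular":[0,0,1],"delta_pos":[0,0,0],"gripper":0.65},{"angular":[0,0,1],"delta_pos":[0,0,0],"gripper":0.65},{"angular":[0,0,1],"delta_pos":[0,0,0],"gripper":0.65},{"angular":[0,0,1],"delta_pos":[0,0,0],"gripper":0.65},{"angular":[0,0,1],"delta_pos":[0,0,0],"gripper":0.65},{"angular":[0,0,1],"delta_pos":[0,0,0],"gripper":0.65},{"angular":[0,0,1],"delta_pos":[0,0,0],"gripper":0.65},{"angular":[0,0,1],"delta_pos":[0,0,0],"gripper":0.65},{"angular":[0,0,1],"delta_pos":[0,0,0],"gripper":0.65},{"angular":[0,0,1],"delta_pos":[0,0,0],"gripper":0.65},{"angular":[0,0,1],"delta_pos":[0,0,0],"gripper":0.65},{"angular":[0,0,1],"delta_pos":[0,0,0],"gripper":0.65}]'
```

```text
(150, 183) [0.56861394 0.30647389] [0.55537436 0.28887895]
(150, 100) [0.82703618 0.31424513] [0.79861995 0.29619381]
(10, 183) [0.56935197 0.72317029] [0.55606904 0.68110357]
(188, 171) [0.64064434 0.33591963]
(105, 152) [0.59303965 0.71908407]
time: 3.15
tool_pos: [0.2392, 0.5774, 0.2483]
tool_rot: [-0.0, 0.66, 0.751, 0.0]
contact_force: [0.1, 0.1, -0.2]
gripper_width: 0.647
```

```bash
python3 -m crank '[{"angular":[0,0,0.75],"delta_pos":[0,0,0],"gripper":0.65},{"angular":[0,0,0.75],"delta_pos":[0,0,0],"gripper":0.65},{"angular":[0,0,0],"delta_pos":[-0.95,0.8,0],"gripper":0.65},{"angular":[0,0,0],"delta_pos":[-0.95,0.8,0],"gripper":0.65},{"angular":[0,0,0],"delta_pos":[-0.95,0.8,0],"gripper":0.65},{"angular":[0,0,0],"delta_pos":[-0.95,0.8,0],"gripper":0.65},{"angular":[0,0,0],"delta_pos":[-0.95,0.8,0],"gripper":0.65},{"angular":[0,0,0],"delta_pos":[-0.95,0.8,0],"gripper":0.65},{"angular":[0,0,0],"delta_pos":[-0.95,0.8,0],"gripper":0.65},{"angular":[0,0,0],"delta_pos":[-0.95,0.8,0],"gripper":0.65},{"angular":[0,0,0],"delta_pos":[-0.95,0.8,0],"gripper":0.65},{"angular":[0,0,0],"delta_pos":[0,0,0],"gripper":0.65}]'
```

```text
time: 4.65
tool_pos: [0.4564, 0.3193, 0.2484]
tool_rot: [0.0, 0.708, 0.706, 0.0]
contact_force: [-0.1, 0.9, 0.4]
gripper_width: 0.651
```

```bash
python3 -m crank '[{"angular":[0,0,0],"delta_pos":[0.04,0.04,1],"gripper":0.65},{"angular":[0,0,0],"delta_pos":[0,0,1],"gripper":0.65},{"angular":[0,0,0],"delta_pos":[0,0,1],"gripper":0.65},{"angular":[0,0,0],"delta_pos":[0,0,1],"gripper":0.65},{"angular":[0,0,0],"delta_pos":[0,0,0.9],"gripper":0.65},{"angular":[0,0,0],"delta_pos":[0,0,0],"gripper":0.65}]'
python3 - <<'E'
from h import *
for n,b in(("scene",(90,120,220,220)),("top",(100,170,200,260))):
    f=grab_frame(n);cv2.imwrite(f"pics/d1{n}.png",cv2.resize(f[b[1]:b[3],b[0]:b[2],::-1],None,fx=5,fy=5,interpolation=cv2.INTER_CUBIC))
E
```

```text
time: 5.4
tool_pos: [0.4541, 0.3218, 0.0987]
tool_rot: [-0.001, 0.707, 0.707, -0.003]
contact_force: [0.3, 0.5, 0.2]
gripper_width: 0.648
```

View pics/d1scene.png

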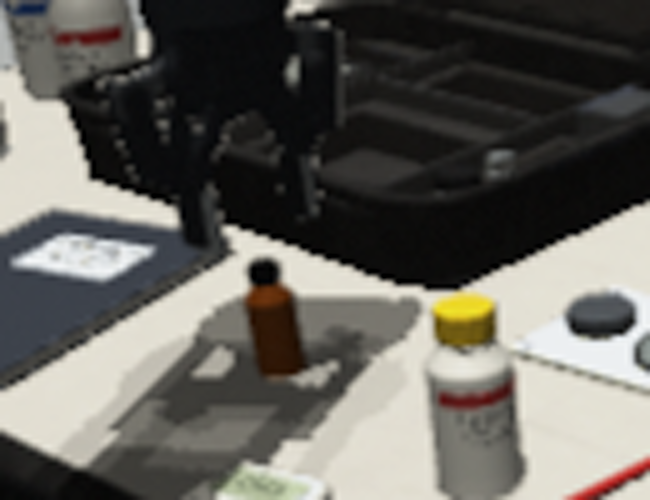

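View pics/d1top.png

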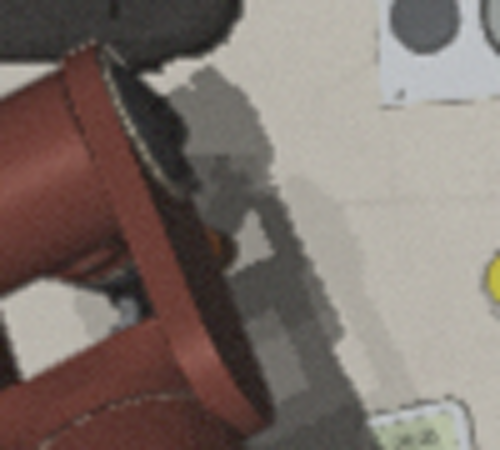

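```bash
python3 -m crank '[{"angular":[0,0,0],"delta_pos":[-0.03,0.1,0.6],"gripper":0.65},{"angular":[0,0,0],"delta_pos":[0,0,0.6],"gripper":0.65},{"angular":[0,0,0],"delta_pos":[0,0,0.6],"gripper":0.65},{"angular":[0,0,0],"delta_pos":[0,0,0.5],"gripper":0.65},{"angular":[0,0,0],"delta_pos":[0,0,0],"gripper":0.65},{"angular":[0,0,0],"delta_pos":[0,0,0],"gripper":0.65}]'
python3 -m crank '[{"angular":[0,0,0],"delta_pos":[0,0,0],"gripper":0.2},{"angular":[0,0,0],"delta_pos":[0,0,0],"gripper":0},{"angular":[0,0,0],"delta_pos":[0,0,0],"gripper":0},{"angular":[0,0,0],"delta_pos":[0,0,0],"gripper":0},{"angular":[0,0,0],"delta_pos":[0,0,0],"gripper":0},{"angular":[0,0,0],"delta_pos":[0,0,0],"gripper":0}]'
```

```text
time: 6.25
tool_pos: [0.4597, 0.3213, 0.0326]
tool_rot: [0.0, 0.707, 0.707, 0.0]
contact_force: [0.8, 0.6, 0.0]
gripper_width: 0.652
time: 7.0
tool_pos: [0.4601, 0.3215, 0.0334]
tool_rot: [0.0, 0.707, 0.707, 0.001]
contact_force: [-1.5, -0.4, 6.4]
gripper_width: 0.295
```

```bash
python3 -m crank '[{"angular":[0,0,0],"delta_pos":[0,0,-0.7],"gripper":0},{"angular":[0,0,0],"delta_pos":[0,0,-1],"gripper":0},{"angular":[0,0,0],"delta_pos":[-0.8,0,-0.8],"gripper":0},{"angular":[0,0,0],"delta_pos":[-1,0,0],"gripper":0},{"angular":[0,0,0],"delta_pos":[-1,0,0],"gripper":0},{"angular":[0,0,0],"delta_pos":[-1,0.7,0],"gripper":0},{"angular":[0,0,0],"delta_pos":[-1,1,0],"gripper":0},{"angular":[0,0,0],"delta_pos":[-1,1,0],"gripper":0},{"angular":[0,0,0],"delta_pos":[-0.5,1,0],"gripper":0},{"angular":[0,0,0],"delta_pos":[0,1,0],"gripper":0},{"angular":[0,0,0],"delta_pos":[0,0,0],"gripper":0},{"angular":[0,0,0],"delta_pos":[0,0,0],"gripper":0}]'
python3 - <<'E'
from h import *
n,b="scene",(130,90,330,250)
f=grab_frame(n);cv2.imwrite(f"pics/d2{n}.png",cv2.resize(f[b[1]:b[3],b[0]:b[2],::-1],None,fx=3.5,fy=3.5,interpolation=cv2.INTER_CUBIC))
print(state()["tool_pos"])
E
```

```text
time: 8.5
tool_pos: [0.5994, 0.1322, 0.1065]
tool_rot: [-0.001, 0.707, 0.707, -0.001]
contact_force: [-0.6, -0.4, -0.4]
gripper_width: 0.29
[0.59923736 0.13233409 0.10658564]
```

View pics/d2scene.png

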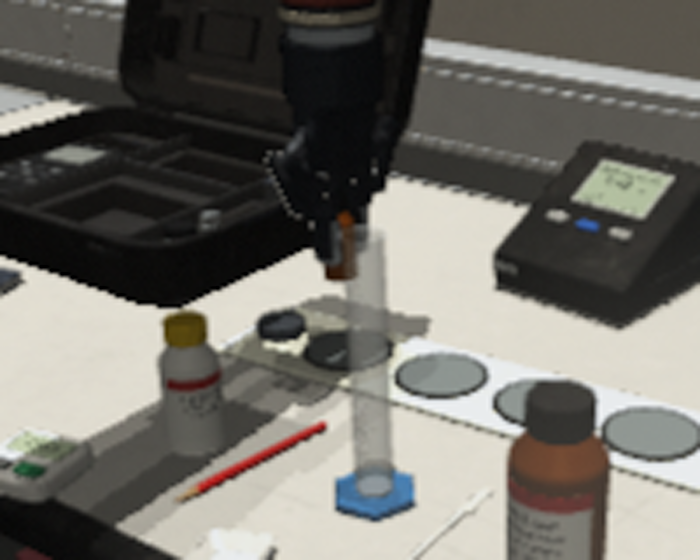

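```bash
python3 -m crank '[{"angular":[0,0,0],"delta_pos":[0,0.06,0.7],"gripper":0},{"angular":[0,0,0],"delta_pos":[0,0,0.7],"gripper":0},{"angular":[0,0,0],"delta_pos":[0,0,0.5],"gripper":0},{"angular":[0,0,0],"delta_pos":[0,0,0.2],"gripper":0},{"angular":[0,0,0],"delta_pos":[0,0,0],"gripper":0},{"angular":[0,0,0],"delta_pos":[0,0,0],"gripper":0}]'
```

```text
time: 9.3
tool_pos: [0.6029, 0.1322, 0.0451]
tool_rot: [0.0, 0.707, 0.707, 0.001]
contact_force: [0.1, 0.5, 0.0]
gripper_width: 0.293
```

```bash
python3 -m crank '[{"angular":[0,0,0],"delta_pos":[0,-0.05,0.1],"gripper":0},{"angular":[0,0,0],"delta_pos":[0,0,0],"gripper":0}]'
python3 -m crank '[{"angular":[0,0,0],"delta_pos":[0,0,0.03],"gripper":0},{"angular":[0,0,0],"delta_pos":[0,0,0],"gripper":0}]'
```

```text
time: 9.55
tool_pos: [0.6007, 0.1322, 0.0415]
tool_rot: [0.0, 0.707, 0.707, 0.0]
contact_force: [-0.2, 0.3, 0.1]
gripper_width: 0.294
time: 9.8
tool_pos: [0.6008, 0.1322, 0.0414]
tool_rot: [-0.0, 0.707, 0.707, -0.0]
contact_force: [-2.8, -0.5, 4.6]
gripper_width: 0.295
```

Contact. Release and rise, then go to the white bottle.

```bash
python3 -m crank '[{"angular":[0,0,0],"delta_pos":[0,0,0],"gripper":0.4},{"angular":[0,0,0],"delta_pos":[0,0,0],"gripper":0.6},{"angular":[0,0,0],"delta_pos":[0,0,0],"gripper":0.65},{"angular":[0,0,0],"delta_pos":[0,0,-0.5],"gripper":0.65},{"angular":[0,0,0],"delta_pos":[0,0,-1],"gripper":0.8},{"angular":[0,0,0],"delta_pos":[0,0,-1],"gripper":0.9},{"angular":[0,0,0],"delta_pos":[0,0,-1],"gripper":0.9},{"angular":[0,0,0],"delta_pos":[0,-0.6,-1],"gripper":0.9},{"angular":[0,0,0],"delta_pos":[0,-1,0],"gripper":0.9},{"angular":[0,0,0],"delta_pos":[0,-1,0],"gripper":0.9},{"angular":[0,0,0],"delta_pos":[0.1,-1,0],"gripper":0.9},{"angular":[0,0,0],"delta_pos":[0,-1,0],"gripper":0.9}]'
python3 -m crank '[{"angular":[0,0,0],"delta_pos":[0,-1,0],"gripper":0.9},{"angular":[0,0,0],"delta_pos":[0,0,0],"gripper":0.9},{"angular":[0,0,0],"delta_pos":[0,0,0],"gripper":0.9}]'
python3 - <<'E'
from fit import *
for n in("scene","top"):
    b=(130,90,330,250)
    f=grab_frame(n);cv2.imwrite(f"pics/w1{n}.png",cv2.resize(f[b[1]:b[3],b[0]:b[2],::-1],None,fx=3.5,fy=3.5,interpolation=cv2.INTER_CUBIC))
    for o,g,z in(("white_bottle",(.432,.1356),0),("dropper_bottle",(.601,.132),.008)):
        r=best(n,o,g,z)
        if r: print(n,o,r["conf"],r["bbox"],fit(n,o,g,r["mask"],z))
E
```

```text
time: 11.3
tool_pos: [0.462, 0.1353, 0.1766]
tool_rot: [0.0, 0.707, 0.707, 0.001]
contact_force: [-0.3, -0.5, 0.3]
gripper_width: 0.902
time: 11.68
tool_pos: [0.4334, 0.1352, 0.1765]
tool_rot: [0.001, 0.707, 0.707, 0.001]
contact_force: [0.3, 0.3, 0.8]
gripper_width: 0.901
scene white_bottle 0.86 [176.6, 180.1, 191.7, 217.3] (array([0.43559224, 0.13630074]), np.float64(0.9079379064887487))
scene dropper_bottle 0.48 [225.0, 167.5, 228.4, 188.5] (array([0.59615625, 0.13864062]), np.float64(0.31007683631749616))
top dropper_bottle 0.46 [201.5, 168.0, 215.2, 179.2] (array([0.59950283, 0.1340575 ]), np.float64(0.9259377211606512))
```

View pics/w1scene.png

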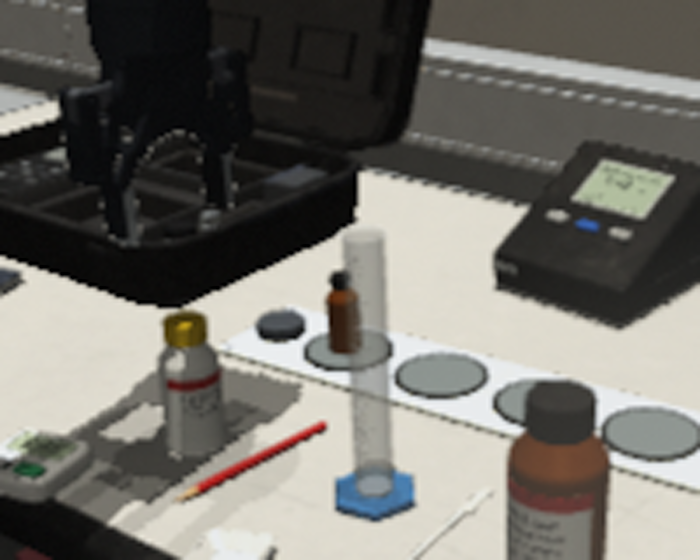

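```bash
python3 -m crank '[{"angular":[0,0,0],"delta_pos":[0.03,0,1],"gripper":0.9},{"angular":[0,0,0],"delta_pos":[0,0,1],"gripper":0.9},{"angular":[0,0,0],"delta_pos":[0,0,1],"gripper":0.9},{"angular":[0,0,0],"delta_pos":[0,0,0.8],"gripper":0.9},{"angular":[0,0,0],"delta_pos":[0,0,0.45],"gripper":0.9},{"angular":[0,0,0],"delta_pos":[0,0,0],"gripper":0.9},{"angular":[0,0,0],"delta_pos":[0,0,0],"gripper":0.6},{"angular":[0,0,0],"delta_pos":[0,0,0],"gripper":0.2},{"angular":[0,0,0],"delta_pos":[0,0,0],"gripper":0},{"angular":[0,0,0],"delta_pos":[0,0,0],"gripper":0},{"angular":[0,0,0],"delta_pos":[0,0,0],"gripper":0},{"angular":[0,0,0],"delta_pos":[0,0,0],"gripper":0}]'
```

```text
time: 13.48
tool_pos: [0.4334, 0.1362, 0.0495]
tool_rot: [0.0, 0.707, 0.707, 0.001]
contact_force: [-2.3, -0.9, 5.0]
gripper_width: 0.485
```

```bash
python3 -m crank '[{"angular":[0,0,0],"delta_pos":[0,0,-0.7],"gripper":0},{"angular":[0,0,0],"delta_pos":[0,0,-1],"gripper":0},{"angular":[0,0,0],"delta_pos":[-0.52,0.97,0],"gripper":0},{"angular":[0,0,0],"delta_pos":[-0.52,0.97,0],"gripper":0},{"angular":[0,0,0],"delta_pos":[-0.52,0.97,0],"gripper":0},{"angular":[0,0,0],"delta_pos":[-0.52,0.97,0],"gripper":0},{"angular":[0,0,0],"delta_pos":[-0.52,0.97,0],"gripper":0},{"angular":[0,0,0],"delta_pos":[-0.52,0.97,0],"gripper":0},{"angular":[0,0,0],"delta_pos":[0,0,0],"gripper":0},{"angular":[0,0,0],"delta_pos":[0,0,0.7],"gripper":0},{"angular":[0,0,0],"delta_pos":[0,0,0.5],"gripper":0},{"angular":[0,0,0],"delta_pos":[0,0,0],"gripper":0}]'
```

```text
time: 14.98
tool_pos: [0.6045, 0.043, 0.0597]
tool_rot: [-0.002, 0.707, 0.707, -0.002]
contact_force: [-0.2, -0.1, -1.6]
gripper_width: 0.483
```

```bash
python3 -m crank '[{"angular":[0,0,0],"delta_pos":[0,0,0],"gripper":0},{"angular":[0,0,0],"delta_pos":[0,0,0],"gripper":0}]'
```

```text
time: 15.22
tool_pos: [0.6077, 0.0425, 0.0637]
tool_rot: [0.001, 0.707, 0.707, 0.0]
contact_force: [0.3, -0.7, -1.0]
gripper_width: 0.482
```

```bash
python3 -m crank '[{"angular":[0,0,0],"delta_pos":[0,0,0.15],"gripper":0},{"angular":[0,0,0],"delta_pos":[0,0,0.05],"gripper":0},{"angular":[0,0,0],"delta_pos":[0,0,0],"gripper":0},{"angular":[0,0,0],"delta_pos":[0,0,0],"gripper":0}]'
python3 -m crank '[{"angular":[0,0,0],"delta_pos":[0,0,0.03],"gripper":0},{"angular":[0,0,0],"delta_pos":[0,0,0],"gripper":0}]'
```

```text
time: 15.72
tool_pos: [0.6075, 0.0424, 0.0575]
tool_rot: [0.0, 0.707, 0.707, 0.0]
contact_force: [-3.0, -1.5, 4.5]
gripper_width: 0.492
time: 15.98
tool_pos: [0.6076, 0.0424, 0.0575]
tool_rot: [0.0, 0.707, 0.707, -0.0]
contact_force: [-4.2, -0.9, 10.1]
gripper_width: 0.488
```

```bash
python3 -m crank '[{"angular":[0,0,0],"delta_pos":[0,0,0],"gripper":0.6},{"angular":[0,0,0],"delta_pos":[0,0,0],"gripper":0.8},{"angular":[0,0,0],"delta_pos":[0,0,0],"gripper":0.8},{"angular":[0,0,0],"delta_pos":[0,0,-0.5],"gripper":0.8},{"angular":[0,0,0],"delta_pos":[0,0,-1],"gripper":0.9},{"angular":[0,0,0],"delta_pos":[0,0,-1],"gripper":1},{"angular":[0,0,0],"delta_pos":[0,0,-1],"gripper":1},{"angular":[0,0,0],"delta_pos":[-0.5,0,-1],"gripper":1},{"angular":[0,0,0],"delta_pos":[-1,0,0],"gripper":1},{"angular":[0,0,0],"delta_pos":[-1,0,0],"gripper":1},{"angular":[0,0,0],"delta_pos":[-1,0,0],"gripper":1},{"angular":[0,0,0],"delta_pos":[-1,0,0],"gripper":1}]'
python3 -m crank '[{"angular":[0,0,0],"delta_pos":[-1,-0.6,0],"gripper":1},{"angular":[0,0,0],"delta_pos":[-1,-1,0],"gripper":1},{"angular":[0,0,0],"delta_pos":[-0.4,-1,0],"gripper":1},{"angular":[0,0,0],"delta_pos":[0,-1,0],"gripper":1},{"angular":[0,0,0],"delta_pos":[0,-1,0],"gripper":1},{"angular":[0,0,0],"delta_pos":[0,-1,0],"gripper":1},{"angular":[0,0,0],"delta_pos":[0,0,0],"gripper":1},{"angular":[0,0,0],"delta_pos":[0,0,0],"gripper":1}]'
python3 - <<'E'
from fit import *
for n in("scene","top"):
    b=(180,130,380,280)
    f=grab_frame(n);cv2.imwrite(f"pics/b1{n}.png",cv2.resize(f[b[1]:b[3],b[0]:b[2],::-1],None,fx=3.5,fy=3.5,interpolation=cv2.INTER_CUBIC))
    for o,g,z in(("brown_bottle",(.4387,-.1653),0),("white_bottle",(.6075,.0425),.008),("dropper_bottle",(.601,.132),.008)):
        r=best(n,o,g,z)
        if r: print(n,o,r["conf"],r["bbox"],fit(n,o,g,r["mask"],z))
E
```

```text
time: 17.48
tool_pos: [0.6075, -0.0935, 0.1923]
tool_rot: [0.001, 0.707, 0.707, 0.0]
contact_force: [0.2, 0.0, -0.1]
gripper_width: 1.001
time: 18.48
tool_pos: [0.4399, -0.1648, 0.192]
tool_rot: [0.001, 0.707, 0.707, 0.0]
contact_force: [0.0, 0.7, -0.9]
gripper_width: 1.001
scene brown_bottle 0.96 [273.6, 197.6, 307.5, 264.1] (array([ 0.44002066, -0.16554303]), np.float64(0.9704877241074796))
scene white_bottle 0.67 [247.6, 164.5, 261.5, 199.3] (array([0.61040531, 0.04275108]), np.float64(0.930769388747031))
scene dropper_bottle 0.55 [222.3, 166.4, 227.1, 190.4] (array([0.60031152, 0.13561572]), np.float64(0.5213988577874921))
top brown_bottle 0.62 [302.6, 225.2, 317.2, 237.2] (array([ 0.41825383, -0.14277162]), np.float64(0.26947324686585494))
top white_bottle 0.7 [230.5, 155.9, 247.3, 173.4] (array([0.60853456, 0.04347907]), np.float64(0.9348437595548218))
top dropper_bottle 0.43 [201.8, 165.9, 215.0, 175.9] (array([0.60083856, 0.13507236]), np.float64(0.8638948378997121))
```

View pics/b1scene.png

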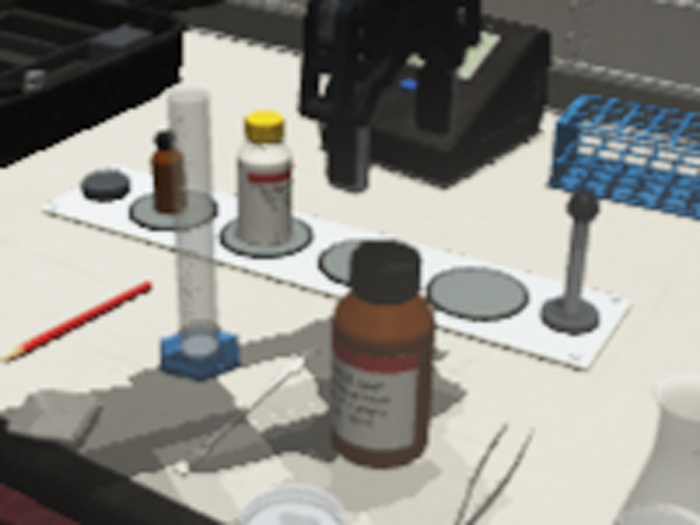

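```bash
python3 -m crank '[{"angular":[0,0,0],"delta_pos":[0,0,0.8],"gripper":1},{"angular":[0,0,0],"delta_pos":[0,0,0.8],"gripper":1},{"angular":[0,0,0],"delta_pos":[0,0,0.8],"gripper":1},{"angular":[0,0,0],"delta_pos":[0,0,0.8],"gripper":1},{"angular":[0,0,0],"delta_pos":[0,0,0.55],"gripper":1},{"angular":[0,0,0],"delta_pos":[0,0,0],"gripper":1},{"angular":[0,0,0],"delta_pos":[0,0,0],"gripper":1}]'
python3 -m crank '[{"angular":[0,0,0],"delta_pos":[0,0,0],"gripper":0.7},{"angular":[0,0,0],"delta_pos":[0,0,0],"gripper":0.5},{"angular":[0,0,0],"delta_pos":[0,0,0],"gripper":0},{"angular":[0,0,0],"delta_pos":[0,0,0],"gripper":0},{"angular":[0,0,0],"delta_pos":[0,0,0],"gripper":0},{"angular":[0,0,0],"delta_pos":[0,0,0],"gripper":0}]'
```

```text
time: 19.75
tool_pos: [0.4399, -0.1649, 0.0794]
tool_rot: [0.001, 0.707, 0.707, 0.0]
contact_force: [-0.0, 0.1, 0.2]
gripper_width: 1.004
time: 20.5
tool_pos: [0.4397, -0.1651, 0.0801]
tool_rot: [0.001, 0.707, 0.707, -0.0]
contact_force: [-3.4, 0.3, 6.2]
gripper_width: 0.675
```

```bash
python3 -m crank '[{"angular":[0,0,0],"delta_pos":[0,0,-0.3],"gripper":0},{"angular":[0,0,0],"delta_pos":[0,0,0],"gripper":0},{"angular":[0,0,0],"delta_pos":[0,0,0],"gripper":0},{"angular":[0,0,0],"delta_pos":[0,0,0],"gripper":0}]'
python3 - <<'E'
from fit import *
n="scene"
b=(220,150,350,280)
f=grab_frame(n);cv2.imwrite(f"pics/b2{n}.png",cv2.resize(f[b[1]:b[3],b[0]:b[2],::-1],None,fx=4.5,fy=4.5,interpolation=cv2.INTER_CUBIC))
E
```

```text
time: 21.0
tool_pos: [0.439, -0.1644, 0.0871]
tool_rot: [-0.0, 0.707, 0.707, -0.0]
contact_force: [-0.1, -0.1, -2.8]
gripper_width: 0.683
```

View pics/b2scene.png

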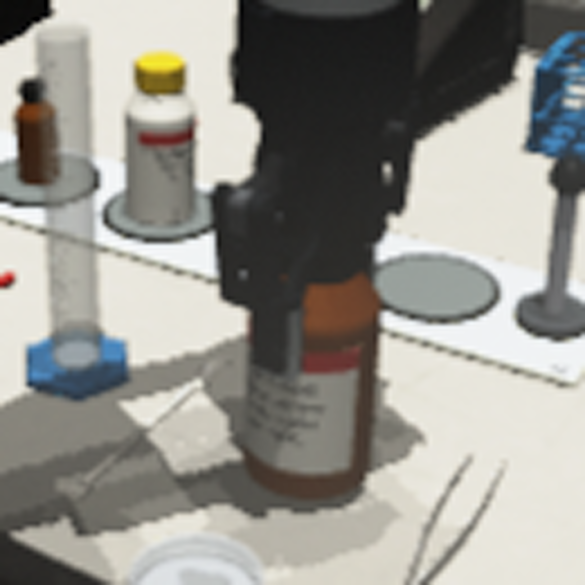

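```bash
python3 -m crank '[{"angular":[0,0,0],"delta_pos":[0,0,-0.9],"gripper":0},{"angular":[0,0,0],"delta_pos":[0.1,0.8,0],"gripper":0},{"angular":[0,0,0],"delta_pos":[0.6,0.85,0],"gripper":0},{"angular":[0,0,0],"delta_pos":[0.8,0.85,0],"gripper":0},{"angular":[0,0,0],"delta_pos":[0.8,0.85,0],"gripper":0},{"angular":[0,0,0],"delta_pos":[0.8,0.85,0],"gripper":0},{"angular":[0,0,0],"delta_pos":[0.5,0.85,0],"gripper":0},{"angular":[0,0,0],"delta_pos":[0.3,0.8,0],"gripper":0},{"angular":[0,0,0],"delta_pos":[0,0,0],"gripper":0},{"angular":[0,0,0],"delta_pos":[0,0,0],"gripper":0},{"angular":[0,0,0],"delta_pos":[0,0,0],"gripper":0}]'
```

```text
time: 22.42
tool_pos: [0.614, -0.0478, 0.1142]
tool_rot: [-0.0, 0.707, 0.707, -0.0]
contact_force: [0.4, 0.9, -2.3]
gripper_width: 0.676
```

Down 26 mm to z≈0.0881.

```bash
python3 -m crank '[{"angular":[0,0,0],"delta_pos":[0.02,0.02,0.5],"gripper":0},{"angular":[0,0,0],"delta_pos":[0,0,0.2],"gripper":0},{"angular":[0,0,0],"delta_pos":[0,0,0.1],"gripper":0},{"angular":[0,0,0],"delta_pos":[0,0,0],"gripper":0},{"angular":[0,0,0],"delta_pos":[0,0,0],"gripper":0}]'
python3 -m crank '[{"angular":[0,0,0],"delta_pos":[0,0,0.05],"gripper":0},{"angular":[0,0,0],"delta_pos":[0,0,0],"gripper":0}]'
```

```text
time: 23.05
tool_pos: [0.6156, -0.047, 0.0909]
tool_rot: [0.0, 0.707, 0.707, 0.0]
contact_force: [0.2, -0.4, -2.4]
gripper_width: 0.675
time: 23.3
tool_pos: [0.6154, -0.0469, 0.0891]
tool_rot: [0.0, 0.707, 0.707, 0.0]
contact_force: [0.2, 0.2, -2.3]
gripper_width: 0.678
```

```bash
python3 -m crank '[{"angular":[0,0,0],"delta_pos":[0,0,0.05],"gripper":0},{"angular":[0,0,0],"delta_pos":[0,0,0],"gripper":0}]'
```

```text
time: 23.55
tool_pos: [0.6156, -0.0471, 0.0883]
tool_rot: [0.0, 0.707, 0.707, 0.0]
contact_force: [-1.6, -0.3, 2.0]
gripper_width: 0.676
```

```bash
python3 -m crank '[{"angular":[0,0,0],"delta_pos":[0,0,0],"gripper":0.75},{"angular":[0,0,0],"delta_pos":[0,0,0],"gripper":0.95},{"angular":[0,0,0],"delta_pos":[0,0,0],"gripper":1},{"angular":[0,0,0],"delta_pos":[0,0,-0.5],"gripper":1},{"angular":[0,0,0],"delta_pos":[0,0,-1],"gripper":1},{"angular":[0,0,0],"delta_pos":[0,0,-1],"gripper":1},{"angular":[0,0,0],"delta_pos":[0,0,-1],"gripper":1},{"angular":[0,0,0],"delta_pos":[0,0,-1],"gripper":1},{"angular":[0,0,0],"delta_pos":[0,0,-1],"gripper":1},{"angular":[0,0,0],"delta_pos":[0.5,-0.5,0],"gripper":0.7},{"angular":[0,0,0],"delta_pos":[0.5,-1,0],"gripper":0.7},{"angular":[0,0,0],"delta_pos":[0,-1,0],"gripper":0.7}]'
python3 -m crank '[{"angular":[0,0,0],"delta_pos":[0,-1,0],"gripper":0.7},{"angular":[0,0,0],"delta_pos":[0,-1,0],"gripper":0.7},{"angular":[0,0,0],"delta_pos":[0,-1,0],"gripper":0.7},{"angular":[0,0,0],"delta_pos":[0,0,0],"gripper":0.7},{"angular":[0,0,0],"delta_pos":[0,0,0],"gripper":0.7}]'
python3 - <<'E'
from fit import *
for n in("scene","top"):
    b=(180,110,380,260)
    f=grab_frame(n);cv2.imwrite(f"pics/c1{n}.png",cv2.resize(f[b[1]:b[3],b[0]:b[2],::-1],None,fx=3.5,fy=3.5,interpolation=cv2.INTER_CUBIC))
    for o,g,z in(("cylinder",(.4495,-.0163),0),("brown_bottle",(.6144,-.0471),.008),("white_bottle",(.6075,.0425),.008)):
        r=best(n,o,g,z)
        if r: print(n,o,r["conf"],r["bbox"],fit(n,o,g,r["mask"],z))
E
```

```text
time: 25.05
tool_pos: [0.5398, -0.0162, 0.2539]
tool_rot: [0.001, 0.707, 0.708, 0.001]
contact_force: [-1.2, 0.4, 0.0]
gripper_width: 0.7
time: 25.68
tool_pos: [0.4509, -0.017, 0.2536]
tool_rot: [0.001, 0.707, 0.707, 0.001]
contact_force: [0.4, -0.3, -0.0]
gripper_width: 0.698
scene cylinder 0.57 [223.6, 155.8, 247.0, 240.6] (array([ 0.45049913, -0.01801726]), np.float64(0.8956825345409696))
scene brown_bottle 0.97 [272.3, 155.7, 299.3, 207.9] (array([ 0.61611528, -0.04849174]), np.float64(0.950372199793087))
scene white_bottle 0.81 [247.0, 159.1, 262.7, 195.8] (array([0.61115967, 0.04246582]), np.float64(0.9611875089042816))
top cylinder 0.55 [252.4, 222.9, 255.6, 230.4] (array([ 4.22e-01, -5.00e-05]), np.float64(0.05399985051944489))
top brown_bottle 0.6 [260.7, 150.0, 282.3, 179.2] (array([ 0.61550708, -0.04750798]), np.float64(0.947929700597823))
top white_bottle 0.52 [231.5, 155.8, 246.6, 173.2] (array([0.60907768, 0.04251796]), np.float64(0.7750846607299636))
```

View pics/c1scene.png

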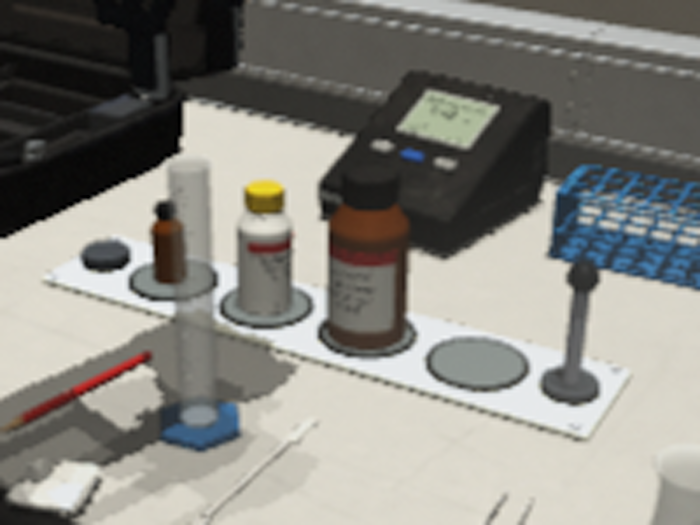

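```bash
python3 -m crank '[{"angular":[0,0,0],"delta_pos":[0,0,0.75],"gripper":0.7},{"angular":[0,0,0],"delta_pos":[0,0,0.75],"gripper":0.7},{"angular":[0,0,0],"delta_pos":[0,0,0.75],"gripper":0.7},{"angular":[0,0,0],"delta_pos":[0,0,0.7],"gripper":0.7},{"angular":[0,0,0],"delta_pos":[0,0,0],"gripper":0.7},{"angular":[0,0,0],"delta_pos":[0,0,0],"gripper":0.7}]'
python3 -m crank '[{"angular":[0,0,0],"delta_pos":[0,0,0],"gripper":0.5},{"angular":[0,0,0],"delta_pos":[0,0,0],"gripper":0.3},{"angular":[0,0,0],"delta_pos":[0,0,0],"gripper":0},{"angular":[0,0,0],"delta_pos":[0,0,0],"gripper":0},{"angular":[0,0,0],"delta_pos":[0,0,0],"gripper":0},{"angular":[0,0,0],"delta_pos":[0,0,0],"gripper":0}]'
```

```text
time: 26.82
tool_pos: [0.4509, -0.017, 0.1649]
tool_rot: [0.0, 0.707, 0.707, 0.0]
contact_force: [0.2, 0.8, 0.7]
gripper_width: 0.698
time: 27.58
tool_pos: [0.4508, -0.0171, 0.1651]
tool_rot: [0.001, 0.707, 0.707, 0.0]
contact_force: [-1.3, -0.3, 6.2]
gripper_width: 0.336
```

```bash
python3 -m crank '[{"angular":[0,0,0],"delta_pos":[0,0,-0.5],"gripper":0},{"angular":[0,0,0],"delta_pos":[0,0,-0.8],"gripper":0},{"angular":[0,0,0],"delta_pos":[-0.5,0,0],"gripper":0},{"angular":[0,0,0],"delta_pos":[-0.8,0,0],"gripper":0},{"angular":[0,0,0],"delta_pos":[-0.8,0,0],"gripper":0},{"angular":[0,0,0],"delta_pos":[-0.8,0.2,0],"gripper":0},{"angular":[0,0,0],"delta_pos":[-0.7,0.5,0],"gripper":0},{"angular":[0,0,0],"delta_pos":[-0.4,0.7,0],"gripper":0},{"angular":[0,0,0],"delta_pos":[0,0.8,0],"gripper":0},{"angular":[0,0,0],"delta_pos":[0,0.8,0],"gripper":0},{"angular":[0,0,0],"delta_pos":[0,0.8,0],"gripper":0},{"angular":[0,0,0],"delta_pos":[0,0.8,0],"gripper":0}]'
python3 -m crank '[{"angular":[0,0,0],"delta_pos":[0,0.7,0],"gripper":0},{"angular":[0,0,0],"delta_pos":[0,0.37,0],"gripper":0},{"angular":[0,0,0],"delta_pos":[0,0,0],"gripper":0},{"angular":[0,0,0],"delta_pos":[0,0,0],"gripper":0},{"angular":[0,0,0],"delta_pos":[0,0,0],"gripper":0}]'
python3 - <<'E'
from h import *
n,b="scene",(200,100,380,250)
f=grab_frame(n);cv2.imwrite(f"pics/c2{n}.png",cv2.resize(f[b[1]:b[3],b[0]:b[2],::-1],None,fx=3.5,fy=3.5,interpolation=cv2.INTER_CUBIC))
print(state()["tool_pos"])
E
```

```text
time: 29.08
tool_pos: [0.5885, -0.138, 0.2015]
tool_rot: [-0.001, 0.707, 0.707, -0.0]
contact_force: [0.2, 0.5, 0.3]
gripper_width: 0.34
time: 29.7
tool_pos: [0.6199, -0.137, 0.203]
tool_rot: [-0.0, 0.707, 0.707, -0.0]
contact_force: [0.5, 0.1, 0.4]
gripper_width: 0.335
[ 0.62000674 -0.13699481  0.20310626]
```

View pics/c2scene.png

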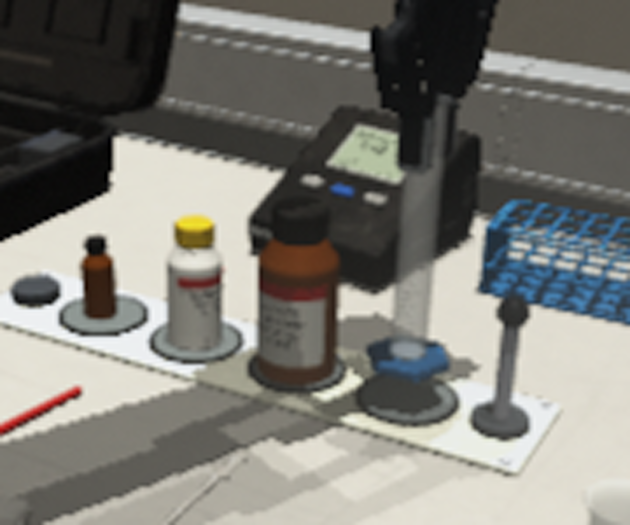

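```bash
python3 -m crank '[{"angular":[0,0,0],"delta_pos":[0,0.03,0.4],"gripper":0},{"angular":[0,0,0],"delta_pos":[0,0,0.3],"gripper":0},{"angular":[0,0,0],"delta_pos":[0,0,0.15],"gripper":0},{"angular":[0,0,0],"delta_pos":[0,0,0],"gripper":0},{"angular":[0,0,0],"delta_pos":[0,0,0],"gripper":0}]'
python3 -m crank '[{"angular":[0,0,0],"delta_pos":[0,0,0.07],"gripper":0},{"angular":[0,0,0],"delta_pos":[0,0,0],"gripper":0}]'
```

```text
time: 30.38
tool_pos: [0.6216, -0.137, 0.1778]
tool_rot: [0.0, 0.707, 0.707, 0.0]
contact_force: [-0.5, -0.4, -0.9]
gripper_width: 0.336
time: 30.62
tool_pos: [0.6214, -0.137, 0.1754]
tool_rot: [0.0, 0.707, 0.707, 0.0]
contact_force: [-0.3, 0.8, -0.1]
gripper_width: 0.335
```

```bash
python3 -m crank '[{"angular":[0,0,0],"delta_pos":[0,0,0.05],"gripper":0},{"angular":[0,0,0],"delta_pos":[0,0,0],"gripper":0}]'
python3 -m crank '[{"angular":[0,0,0],"delta_pos":[0,0,0.04],"gripper":0},{"angular":[0,0,0],"delta_pos":[0,0,0],"gripper":0}]'
```

```text
time: 30.88
tool_pos: [0.6213, -0.1369, 0.1738]
tool_rot: [-0.0, 0.707, 0.707, -0.0]
contact_force: [0.3, -0.5, -0.7]
gripper_width: 0.34
time: 31.12
tool_pos: [0.6215, -0.137, 0.1732]
tool_rot: [0.0, 0.707, 0.707, 0.0]
contact_force: [0.3, 0.4, 1.4]
gripper_width: 0.332
```

Contact; release evenly and rise clear.

```bash
python3 -m crank '[{"angular":[0,0,0],"delta_pos":[0,0,0],"gripper":0.45},{"angular":[0,0,0],"delta_pos":[0,0,0],"gripper":0.65},{"angular":[0,0,0],"delta_pos":[0,0,0],"gripper":0.8},{"angular":[0,0,0],"delta_pos":[0,0,-0.5],"gripper":0.8},{"angular":[0,0,0],"delta_pos":[0,0,-1],"gripper":0.8},{"angular":[0,0,0],"delta_pos":[0,0,-1],"gripper":0.8},{"angular":[0,0,0],"delta_pos":[0,0,-1],"gripper":0.8},{"angular":[0,0,0],"delta_pos":[0,-0.5,-0.5],"gripper":0.8},{"angular":[0,0,0],"delta_pos":[0,-1,0],"gripper":0.8},{"angular":[0,0,0],"delta_pos":[0,-1,0],"gripper":0.8},{"angular":[0,0,0],"delta_pos":[0,-1,0],"gripper":0.8},{"angular":[0,0,0],"delta_pos":[0,-1,0],"gripper":0.8}]'
python3 -m crank '[{"angular":[0,0,0],"delta_pos":[0,-1,0],"gripper":0.8},{"angular":[0,0,0],"delta_pos":[0,-0.5,0],"gripper":0.8},{"angular":[0,0,0],"delta_pos":[0,0,0],"gripper":0.8},{"angular":[0,0,0],"delta_pos":[0,0,0],"gripper":0.8}]'
python3 - <<'E'
from fit import *
G={"dropper_bottle":(.6012,.1324,.008),"white_bottle":(.6078,.0427,.008),"brown_bottle":(.6144,-.0471,.008),"cylinder":(.621,-.1368,.008),"flask":(.446,-.346,0)}
for n in("scene","top"):
    b=(180,110,400,290)
    f=grab_frame(n);cv2.imwrite(f"pics/e1{n}.png",cv2.resize(f[b[1]:b[3],b[0]:b[2],::-1],None,fx=3.3,fy=3.3,interpolation=cv2.INTER_CUBIC))
    for o,(x,y,z) in G.items():
        r=best(n,o,(x,y),z)
        if r: 
            p,i=fit(n,o,(x,y),r["mask"],z);print(n,o,round(r["conf"],2),p.round(4),"off mm",((p-[x,y])*1e3).round(1),round(i,2))
print(state())
E
```

```text
time: 32.62
tool_pos: [0.4856, -0.137, 0.2941]
tool_rot: [0.001, 0.707, 0.707, 0.0]
contact_force: [0.6, 0.0, 1.1]
gripper_width: 0.798
time: 33.12
tool_pos: [0.4419, -0.137, 0.2935]
tool_rot: [0.001, 0.707, 0.707, 0.0]
contact_force: [-0.3, -0.0, -0.1]
gripper_width: 0.801
scene dropper_bottle 0.6 [0.6043 0.1335] off mm [3.1 1.1] 0.81
scene white_bottle 0.65 [0.6106 0.0424] off mm [ 2.8 -0.3] 0.96
scene brown_bottle 0.57 [ 0.6135 -0.0501] off mm [-0.9 -3. ] 0.96
scene cylinder 0.88 [ 0.6226 -0.138 ] off mm [ 1.6 -1.2] 0.87
top white_bottle 0.49 [0.6091 0.0449] off mm [1.3 2.2] 0.88
top brown_bottle 0.87 [ 0.6146 -0.0454] off mm [0.2 1.7] 0.94
top flask 0.65 [ 0.442  -0.3504] off mm [-4.  -4.4] 0.74
{'time': 33.725, 'joint_pos': array([-4.62031929e-01, -3.74610545e-01,  1.91919895e+00, -1.07794518e-05,
        1.59717267e+00, -4.61983778e-01]), 'joint_vel': array([-0.00059352, -0.00308127,  0.00119185, -0.00012745,  0.00203876,
       -0.00040606]), 'joint_efforts': array([ 9.35678923e-03, -2.17810321e+01, -3.79211998e+01,  2.78172611e-04,
       -6.87653505e-05,  8.28333941e-05]), 'tool_pos': array([ 0.44137891, -0.13691066,  0.29264449]), 'tool_rot': array([-7.81344415e-05,  7.07123903e-01,  7.07089654e-01, -3.18696689e-05]), 'contact_force': array([-0.01714809, -0.55106158, -0.02478792]), 'ft_torque': array([ 0.04411803,  0.00080808, -0.0293392 ]), 'gripper_width': 0.7964705101829723}
```

View pics/e1scene.png

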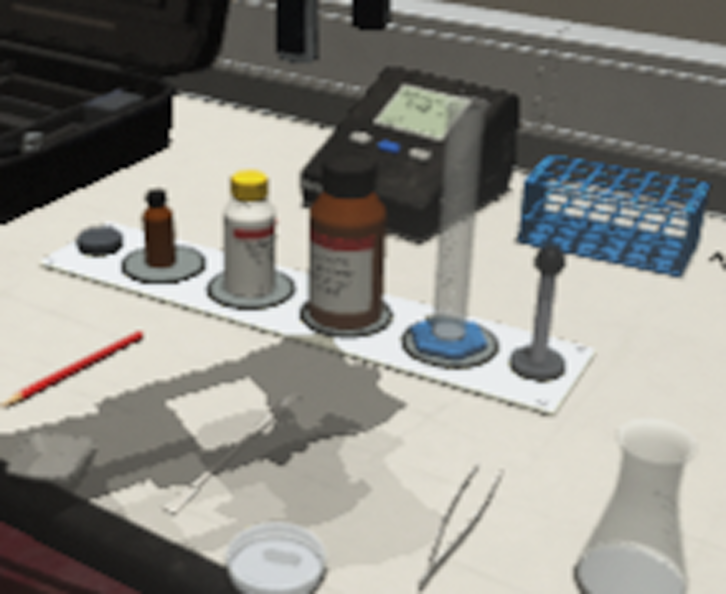

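View pics/e1top.png

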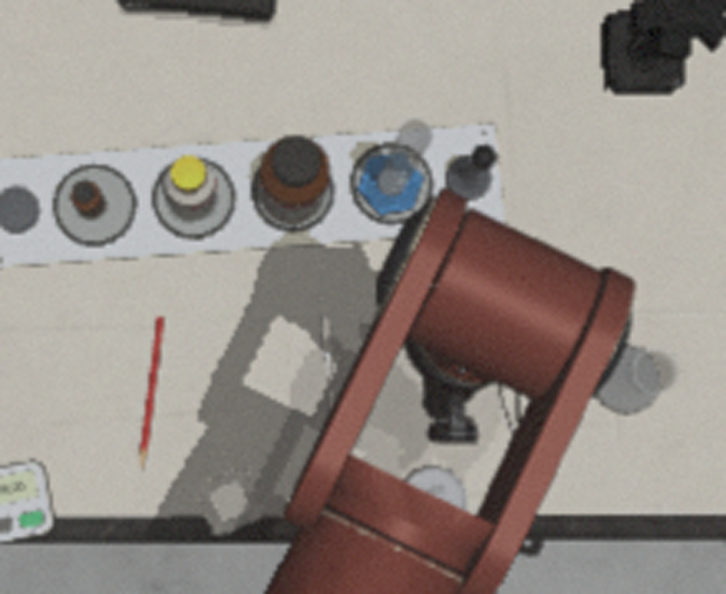

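All four stand centred on their pads in the right order and the robot is clear.

```bash
python3 -c "
from plant import *
print(job_done())"
```

```text
the job is handed in; nothing more can be done
None
```

I stood all four things on the pads and handed the job in at about 33.7 s of the 106 s. From the low end they run dropper bottle (pad_1), white bottle (pad_2), large brown bottle (pad_3) and measuring cylinder (pad_4, beside the tall post). Each was lowered until the wrist force showed contact before I released it.

- **Position:** in the final pictures every fit lies within about 3.5 mm of its pad centre, against the 15 mm allowed. The scene camera measured all four. The top camera measured only the white and brown bottles, because it gave no detection for the dropper bottle or the cylinder.
- **Camera disagreement:** for the white and brown bottles the two cameras differ by 3 to 5 mm.
- **Upright and clear:** in the scene picture all four stand upright, and the gripper is well away with about zero contact force.
- **Flask:** I never went near it. The last top-camera fit put it about 6 mm from my first estimate, but the arm hid part of it and the fit was poor (overlap 0.74). The scene camera gave no usable detection of it at the end, though in that picture it looks upright and in place.

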